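Hang the slide rack on the drip stand to drain

ROBOT

A 7-joint arm with a two-finger parallel gripper is mounted at the origin on a cart in front of the work surface, level with it; the furniture and walls round the work are solid. World frame = base frame: x ahead of the robot, y to its left, z up, the work surface at z = 0. Lengths are in m, angles in rad, forces in N, time in s.
With the tool pointing down it reaches from about 0.425 to 1.025 m from the base axis. Payload 9.4 kg.
Tool frame: the origin (TCP) lies at the very end of the fingers, on their centre line; the grasp point (between the pads) lies 19 mm behind it; z points along the fingers, y is the line along which they close (so a half turn about z gives the same grasp; the last joint's range is limited). The gripper opens to 93 mm and grips with 3 to 60 N. Pads are 15 mm wide; open, the fingers measure 128 mm over their backs; the gripper's body (75 mm by 188 mm) begins 65 mm behind the grasp point.
Start: joints at [1.084, 0.599, -0.003, 1.599, 0.002, 0.943, -0.08], TCP at [0.289, -0.665, 0.219] pointing down, gripper open.
Joint ranges: [-2.57, 2.57], [-0.35, 1.97], [-1.29, 1.29], [0.11, 2.56], [-1.05, 4.19], [0.11, 1.86], [-2.63, 2.63]. Speed limits (rad/s): [2.22, 2.22, 3.01, 3.01, 3.14, 3.14, 3.14].

INTERFACE

Orientations are given as [roll, pitch, yaw] about the fixed x, y, z axes, in that order (R = Rz(yaw) Ry(pitch) Rx(roll)).
In Python, from rig import manip gives the robot as it stands.
- The arm moves only by the shell command python3 inch.py 'ROWS' [FORCE]. ROWS is a JSON object whose key "steps" holds a list of rows, 1 to 8 of them, each of 7 numbers: a rotation vector rx, ry, rz in rad, then dx, dy, dz in shares of the most that a row can go, 1 being 50 mm, then the finger opening in m; each row shifts and turns the commanded pose from where the row before left it, along the tool's axes as they then stand; what a row does not reach is not made up. A row lasts 1/10 s, in which the tool goes at most 0.05 m and 0.15 rad, less where a joint would pass 70% of its speed; a pose out of reach is approached as far as the arm can. The fingers move at their own pace and stop on an object; FORCE is the grip in N (left out, the last holds). Time passes only in rows, so rows that do not move let the fingers close. It prints the time, the measured TCP pose, the force, the opening and the grip force at its end. Input that does not fit is refused with a message, and nothing moves.
- manip.observe(): the state, without advancing time (a new reading comes with each control period).
- manip.camera(name): name is "scene" or "top"; returns the picture (480x640x3 uint8, red, green, blue); there is no depth.
- manip.get_calibration(name): a dict with "mtx" (3x3 intrinsics, pixels), "view" (4x4, takes a point from world to camera coordinates). Camera axes: x right, y down, z forward; pixel columns grow to the right and rows downward; lengths in m; the calibration is good to about 2 mm. A picture is of the moment at which its call begins. get_calibration takes no time and is no camera call.
- manip.job_done(): hands the job in; it is judged then, once.
The state is a dict: "time": time; "joints": joint angles; "qvel": joint speeds; "joint_torque": joint torques, N m; "position": TCP position; "tool_rot": TCP orientation; "force": force on the tool from outside, world axes, zero at the start; "torque": the same for the moment, N m; "gripper_width": finger opening in m; "grip_force": force on a finger pad.
Only numpy, scipy, OpenCV 4.12 (cv2) and the standard library are available. Lean on these libraries where they do the work, as an engineer would, in place of code of your own. Each camera call takes 0.05 s, during which the arm holds its last target. There are 200 camera calls.

TASK

Hang the rinsed slide rack on the drip stand to drain: bring its rod in sideways through the open mouths of the two hooks, under their roofs, and let it down fully into both throats, then let go so that it hangs level and still. Somebody has reset the height of the stand's crosshead, so find where the hooks are by touch or sight. Keep the rack upright all the way and leave the bottle, the beaker and the timer where they stand.

Things in the scene. Friction and masses are not known exactly. Their poses are not given: they have to be found in the camera images.
- rack: Loose steel slide rack, 0.28 to 0.49 kg, standing upright on the bench. Origin: centre of its underside; z up, y along its rod. Basket of glass slides 60 (x) x 96 (y) x 50 mm high; above it two flat end plates, 12 mm wide, outer faces at y = -48 and +48 mm, carry the rod. Symmetric: either way round will do.
- rod (a point): Middle of the rack's steel rod, on its centre line, 105 mm above the rack's origin. Rod along the rack's y, 8 mm diameter, 168 mm over all; collars of 18 mm diameter from 75 to 79 mm each side of the middle keep it from sliding out of the hooks.
- tab (a point): Centre of the top edge of the rack's grey grip tab, 52 mm above the rod's centre line. The tab is 12 mm thick (rack x), 40 mm wide (rack y) and reaches down to the rod; pinch it across its thickness from above.
- stand: Fixed drip stand. Origin on the bench below the middle between its two hooks; x points from the hooks' open mouths to the post, y through both hooks. Base plate 12 mm thick, x -60 to +105, y -65 to +65 mm. A clamped crosshead on the post carries two equal hooks, upright steel plates 8 mm thick at y = -62 and +62 mm, with nothing between them as far back as x = 64 mm.
- seat_lowest (a point): Where the middle of a hung rod's centre line lies (the seat) at the crosshead's lowest setting, 145 mm above the stand's origin. The true seat is straight above this point by 0 to 30 mm, different each time and not reported; find it by touch or sight. Clamped: 25 N does not move it. Throat: x -6 to +6 mm, floor 4 mm below the seat line; back wall behind it, x +6 to +18, up to the roof.
- mouth_lowest (a point): Middle of the hooks' mouths at the lowest setting: 18 mm in front of the seat, 20 mm above it; rises with the crosshead. Each mouth is a 16 mm high gap open to -x, between the nose (x -18 to -6 mm, top 12 mm above the seat line) and a roof (x -18 to +18 mm, underside 28, flat top 40 mm above the seat line). A rod laid on the roof has its centre 44 mm above the seat line.
- post_top (a point): Top of the stand's steel post, 16 mm diameter, at x = +88 mm, 205 mm above the stand's origin. The crossbar that joins the hooks lies at x = +64 to +76 mm, its top 8 mm above the seat line.
- bottle_dye: Bystander: small brown bottle with black cap, 42 mm diameter, 90 mm high, origin at its underside. Do not disturb.
- beaker: Bystander: small glass beaker, 45 mm diameter, 55 mm high, origin at its underside. Do not disturb.
- timer: Bystander: white bench timer 25 x 66 x 60 mm, origin at its underside. Do not disturb.

How it is judged:
By the outcome, as a careful person would: the job done as asked, in the order asked, and still so for the second after the job is handed in, with the robot touching nothing.
It also fails if it takes over 53 s, if anything falls off the work surface, if the arm or the gripper's body presses on something with over 40 N, if the wrist force passes 120 N, or if a joint passes its speed limit or range.

## Working session

There is one attempt and no reset: what is moved stays moved. The work goes in short steps, Python scripts to look and compute and a shell command to move; the robot and the scene stay as the last step left them, time stands still between calls to the robot, and variables do not carry over. Pictures are saved under pics/ and viewed, at most 10 in all, crops included, and the job is handed in when it is done.

```bash
ls; mkdir -p pics; python3 - <<'E'
from rig import manip
import cv2,numpy as np
for n in ("scene","top"):
    im=manip.camera(n); cv2.imwrite(f"pics/{n}0.png",im[...,::-1])
    c=manip.get_calibration(n); print(n,np.array(c["mtx"]).round(1).tolist(),np.array(c["view"]).round(4).tolist())
o=manip.observe(); print({k:np.round(o[k],3).tolist() for k in ("time","position","tool_rot","force","gripper_width")})
E
```

```text
inch.py
pics
rig.py
scene [[560.2, 0.0, 316.9], [0.0, 560.2, 243.0], [0.0, 0.0, 1.0]] [[-0.7716, -0.6358, 0.0186, 0.4104], [-0.3676, 0.4219, -0.8288, 0.3096], [0.5191, -0.6463, -0.5593, 0.9214], [0.0, 0.0, 0.0, 1.0]]
top [[543.0, 0.0, 309.6], [0.0, 543.0, 240.0], [0.0, 0.0, 1.0]] [[0.0052, -0.9999, -0.0101, 0.0004], [-0.995, -0.0041, -0.0997, 0.5284], [0.0996, 0.0106, -0.995, 1.0576], [0.0, 0.0, 0.0, 1.0]]
{'time': 0.1, 'position': [0.289, -0.665, 0.218], 'tool_rot': [-3.14, 0.0, 0.41], 'force': [0.452, 0.011, 0.026], 'gripper_width': 0.093}
```

View pics/scene0.png

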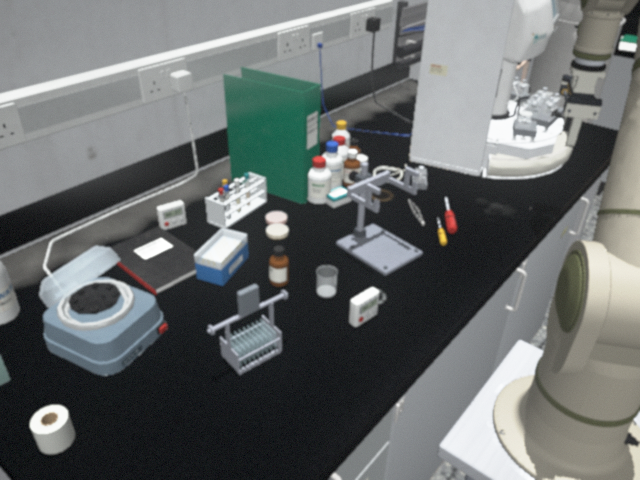

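View pics/top0.png

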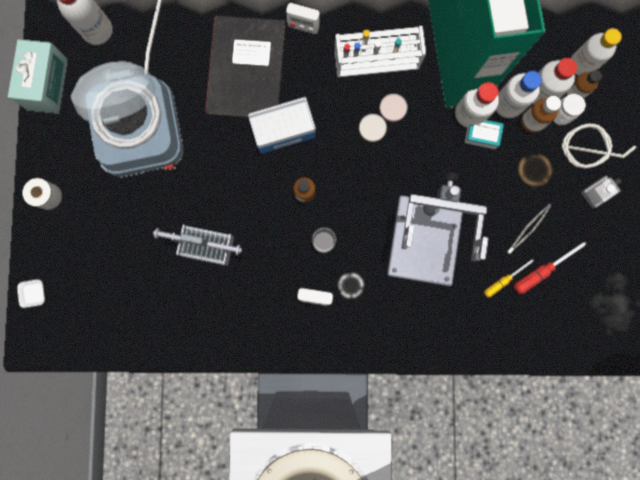

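```bash
python3 - <<'E'
import cv2,numpy as np
t=cv2.imread("pics/top0.png");s=cv2.imread("pics/scene0.png")
f=lambda im,x,y,w,h,k:cv2.resize(im[y:y+h,x:x+w],None,fx=k,fy=k,interpolation=cv2.INTER_CUBIC)
cv2.imwrite("pics/a.png",np.hstack([f(t,140,200,110,140,3.6),f(t,380,160,112,140,3.6)]))
cv2.imwrite("pics/b.png",np.hstack([f(s,200,275,100,120,4),f(s,335,155,100,120,4)]))
E
```

```text
(no output)
```

View pics/a.png

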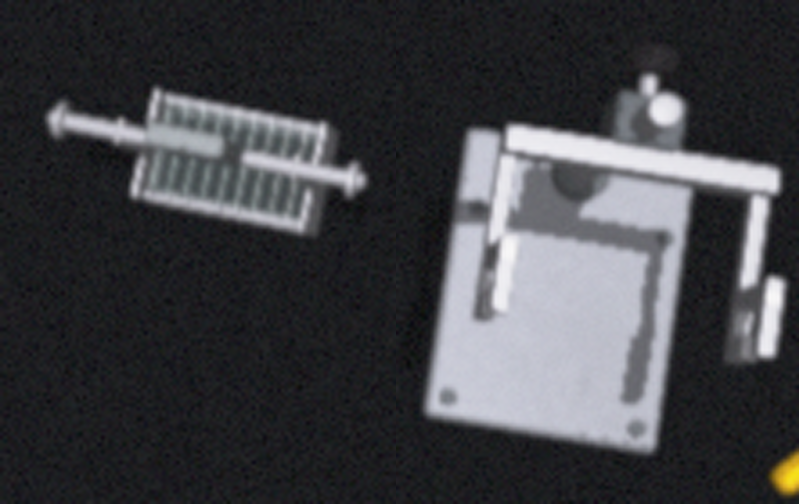

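View pics/b.png

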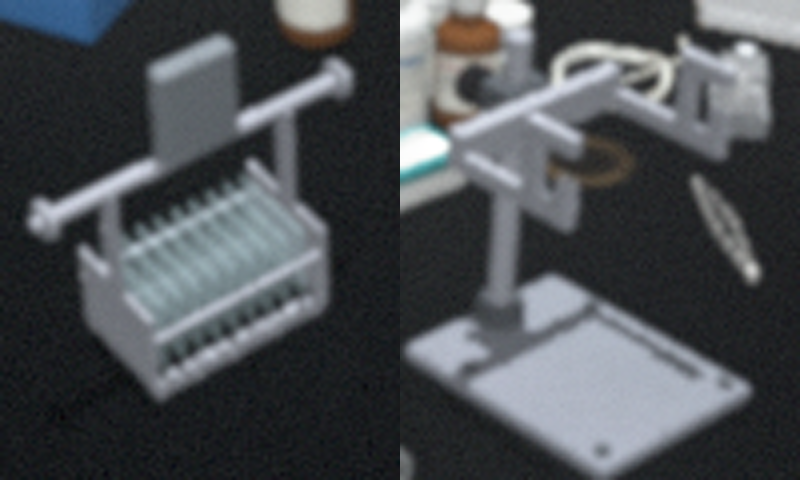

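The top view shows the rack's rod from about (154,233) to (241,250) and the stand's hook roofs near (409,236) and (484,248). The hook mouths open toward the robot. In the scene view, the rod runs from (210,329) to (286,294) and the roof tips are at (380,190) and (419,174). Next I'll fit both poses from both views.

```bash
cat >fit.py <<'E'
import numpy as np
from scipy.optimize import least_squares
from rig import manip
C={n:[np.array(manip.get_calibration(n)[k]) for k in ("mtx","view")] for n in ("scene","top")}
def proj(n,P):
    K,V=C[n]; c=K@(V[:3,:3]@P+V[:3,3]); return c[:2]/c[2]
def W(p,q):
    c,s=np.cos(p[2]),np.sin(p[2]); return np.array([p[0]+c*q[0]-s*q[1],p[1]+s*q[0]+c*q[1],q[2]])
def fit(obs,p0):
    # obs: cam, pixel, local point, uses h
    f=lambda p:np.concatenate([proj(n,W(p,np.array(q)+[0,0,p[3] if h else 0]))-px for n,px,q,h in obs])
    r=least_squares(f,p0,loss="soft_l1"); return r.x,f(r.x).reshape(-1,2)
E
python3 - <<'E'
from fit import *
A=lambda x,y:np.array([x/3.6+140,y/3.6+200]); B=lambda x,y:np.array([(x-396)/3.6+380,y/3.6+160])
S=lambda x,y:np.array([x/4+200,y/4+275]); T=lambda x,y:np.array([(x-400)/4+335,y/4+155])
m=1e-3
L=lambda *a:[v*m for v in a]
rack=[("top",A(50,120),L(0,84,105),0),("top",A(363,180),L(0,-84,105),0),("top",A(184,140),L(0,0,157),0),
("scene",S(40,215),L(0,84,105),0),("scene",S(343,78),L(0,-84,105),0),("scene",S(192,55),L(0,0,157),0)]
p,r=fit([(a,b,c,0) for a,b,c,_ in rack],[.6,.2,0,0]); print("rack",p.round(4),"\n",r.round(1).tolist())
z=145
st=[("top",B(428,413),L(-60,65,12),0),("top",B(653,450),L(-60,-65,12),0),("top",B(467,128),L(105,65,12),0),("top",B(665,109),L(88,0,205),0),
("top",B(501,311),L(-18,62,z+40),1),("top",B(768,357),L(-18,-62,z+40),1),("top",B(508,234),L(18,62,z+40),1),("top",B(775,278),L(18,-62,z+40),1),
("scene",T(600,478),L(-60,65,12),0),("scene",T(750,388),L(-60,-65,12),0),("scene",T(552,275),L(105,-65,12),0),
("scene",T(580,143),L(-18,62,z+40),1),("scene",T(737,79),L(-18,-62,z+40),1),("scene",T(528,113),L(18,62,z+40),1),("scene",T(682,50),L(18,-62,z+40),1)]
p,r=fit(st,[.6,-.2,0,.015]); print("stand",p.round(4),"\n",r.round(1).tolist())
E
```

```text
rack [ 0.5164  0.21   -0.1847  0.    ] 
 [[-0.6, -0.1], [0.9, 0.2], [-0.1, -0.1], [-1.7, 3.1], [1.4, -1.8], [0.1, -0.3]]
stand [ 0.5086 -0.2277 -0.1622  0.0165] 
 [[-1.3, 0.2], [0.5, 0.8], [0.2, -0.6], [-0.0, -0.1], [-0.9, -0.0], [-1.1, -0.5], [0.4, 0.2], [-0.1, 0.2], [0.6, -2.1], [0.7, -0.8], [-0.1, -1.1], [-0.2, -0.4], [-0.9, -1.5], [0.5, 0.8], [0.5, 0.1]]
```
Good. Rack at (0.516,0.210), yaw -0.185; scene yaw disagreement (residual 3.1 & -1.8 vertical in scene -> measured ends... rod end scaling?). scene residual proj−px: left end proj is lower by 3 px, right end higher by 1.8. i.e. true rod longer than I measured (collar vs end). Along the rod direction: (-1.7,3.1)... rod dir is (-76,35)→ lengthwise would be (-,+) consistent-ish. OK; fine.

Units first: shifts go in shares of 50 mm. So -0.02 m is -0.4.

```bash
cat >d.py <<'E'
import sys,numpy as np
from rig import manip
from scipy.spatial.transform import Rotation as R
# d.py x y z yaw : what is left to go, in the tool's axes
x,y,z,w=map(float,sys.argv[1:5]); o=manip.observe()
A=R.from_euler("xyz",o["tool_rot"]); B=R.from_euler("xyz",[np.pi,0,w])
print("rot",(A.inv()*B).as_rotvec().round(4),"shift",A.inv().apply(np.array([x,y,z])-o["position"]).round(4),"F",np.round(o["force"],1),"t",round(o["time"],2))
E
python3 inch.py '{"steps":[[0, 0, -0.14, 0, 0, -0.4, 0.05], [0, 0, -0.14, 0, 0, -0.4, 0.05], [0, 0, -0.14, 0, 0, -0.4, 0.05], [0, 0, -0.14, 0, 0, 0, 0.05], [0, 0, -0.14, 0, 0, 0, 0.05], [0, 0, -0.14, 0, 0, 0, 0.05], [0, 0, -0.136, 0, 0, 0, 0.05]]}'
python3 d.py 0.5164 0.21 0.26 1.386
```

```text
time: 0.8
position: [0.2887, -0.6648, 0.2782]
tool_rot: [-3.141, -0.001, 1.392]
force: [-0.4, -0.3, 0.1]
gripper_width: 0.0505
grip_force: 0.0
rot [-0.0005 -0.0005  0.0055] shift [0.9014 0.0681 0.0187] F [-0.4 -0.3  0.1] t 0.8
```

```bash

python3 inch.py '{"steps":[[0, 0, 0, 0.9, 0.06, 0, 0.05], [0, 0, 0, 0.9, 0.06, 0, 0.05], [0, 0, 0, 0.9, 0.06, 0, 0.05], [0, 0, 0, 0.9, 0.06, 0, 0.05], [0, 0, 0, 0.9, 0.06, 0, 0.05], [0, 0, 0, 0.9, 0.06, 0, 0.05], [0, 0, 0, 0.9, 0.06, 0, 0.05], [0, 0, 0, 0.9, 0.06, 0, 0.05]]}'
python3 inch.py '{"steps":[[0, 0, 0, 0.9, 0.08, 0, 0.05], [0, 0, 0, 0.9, 0.08, 0, 0.05], [0, 0, 0, 0.9, 0.08, 0, 0.05], [0, 0, 0, 0.9, 0.08, 0, 0.05], [0, 0, 0, 0.9, 0.08, 0, 0.05], [0, 0, 0, 0.9, 0.08, 0, 0.05], [0, 0, 0, 0.9, 0.08, 0, 0.05], [0, 0, 0, 0.9, 0.08, 0, 0.05]]}'
python3 d.py 0.5164 0.21 0.26 1.386
```

```text
time: 1.6
position: [0.3786, -0.3137, 0.2785]
tool_rot: [-3.141, 0.0, 1.386]
force: [0.2, -0.1, 0.9]
gripper_width: 0.05
grip_force: 0.0
time: 2.4
position: [0.4763, 0.0341, 0.2786]
tool_rot: [-3.142, 0.0, 1.386]
force: [0.4, 0.3, 0.6]
gripper_width: 0.0498
grip_force: 0.0
rot [-0.0001  0.0003 -0.0004] shift [0.1803 0.007  0.0185] F [0.4 0.3 0.6] t 2.4
```

```bash

python3 inch.py '{"steps":[[0, 0, 0, 0.9, 0.04, 0.2, 0.05], [0, 0, 0, 0.9, 0.04, 0.2, 0.05], [0, 0, 0, 0.9, 0.04, 0.2, 0.05], [0, 0, 0, 0.9, 0.02, 0.2, 0.05], [0, 0, 0, 0, 0, 0.4, 0.05], [0, 0, 0, 0, 0, 0.4, 0.05], [0, 0, 0, 0, 0, 0, 0.05]]}'
python3 d.py 0.5164 0.21 0.122 1.386
python3 - <<'E'
from rig import manip
import cv2
im=[manip.camera(n)[...,::-1] for n in ("top","scene")]
cv2.imwrite("pics/c.png",cv2.resize(im[1][180:400,150:350],None,fx=2.7,fy=2.7,interpolation=2))
E
```

```text
time: 3.1
position: [0.5148, 0.2076, 0.1961]
tool_rot: [-3.138, 0.003, 1.387]
force: [-0.6, -0.6, -0.5]
gripper_width: 0.0502
grip_force: 0.0
rot [-0.004   0.0027  0.0008] shift [0.0028 0.0014 0.0741] F [-0.6 -0.6 -0.5] t 3.1
```

View pics/c.png

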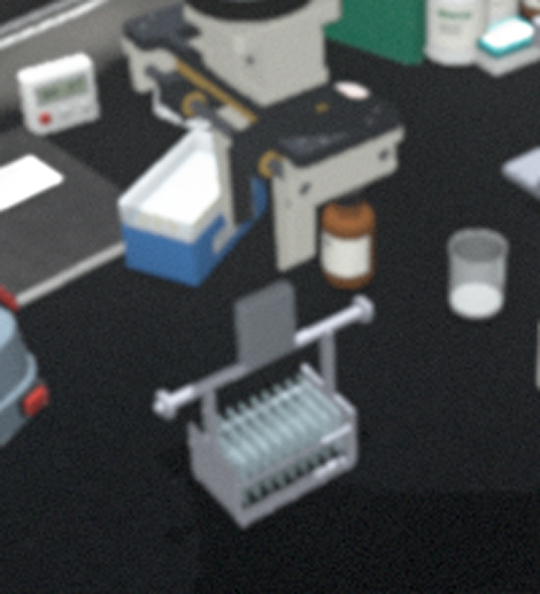

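The fingers straddle the tab in line with it: the tab top is at (265,295) in the crop and the fingertips are at (215..310, 220..265). I'll go down and grip.

```bash

python3 inch.py '{"steps":[[0, 0, 0, 0.04, 0.02, 0.4, 0.05], [0, 0, 0, 0, 0, 0.4, 0.05], [0, 0, 0, 0, 0, 0.4, 0.05], [0, 0, 0, 0, 0, 0.28, 0.05], [0, 0, 0, 0, 0, 0, 0.05]]}' 
python3 inch.py '{"steps":[[0, 0, 0, 0, 0, 0, 0.03], [0, 0, 0, 0, 0, 0, 0.02], [0, 0, 0, 0, 0, 0, 0.013], [0, 0, 0, 0, 0, 0, 0.005], [0, 0, 0, 0, 0, 0, 0], [0, 0, 0, 0, 0, 0, 0], [0, 0, 0, 0, 0, 0, 0]]}' 40
python3 d.py 0.5164 0.21 0.122 1.386
```

```text
time: 3.7
position: [0.5174, 0.2093, 0.1239]
tool_rot: [-3.14, 0.001, 1.385]
force: [-0.4, -0.7, -0.1]
gripper_width: 0.0499
grip_force: 0.0
time: 4.4
position: [0.5177, 0.2099, 0.1248]
tool_rot: [3.141, -0.0, 1.386]
force: [-1.2, -0.8, 4.1]
gripper_width: 0.012
grip_force: 40.0
rot [ 0.0003 -0.     -0.0001] shift [-0.0001 -0.0013  0.0028] F [-1.2 -0.8  4.1] t 4.4
```

```bash

python3 inch.py '{"steps":[[0, 0, 0, 0, 0, -0.2, 0], [0, 0, 0, 0, 0, -0.4, 0], [0, 0, 0, 0, 0, -0.6, 0], [0, 0, 0, 0, 0, -0.6, 0], [0, 0, 0, 0, 0, -0.4, 0], [0, 0, 0, 0, 0, -0.2, 0], [0, 0, -0.023, 0, 0, 0, 0], [0, 0, 0, 0, 0, 0, 0]]}' 
python3 d.py 0.4247 -0.214 0.245 1.409
```

```text
time: 5.2
position: [0.5172, 0.2094, 0.2438]
tool_rot: [-3.141, 0.001, 1.41]
force: [-0.4, 0.3, -2.8]
gripper_width: 0.012
grip_force: 40.0
rot [-0.001   0.0008  0.001 ] shift [-0.4328 -0.0235 -0.0008] F [-0.4  0.3 -2.8] t 5.2
```

```bash

python3 inch.py '{"steps":[[0, 0, 0, -0.3, -0.02, 0, 0], [0, 0, 0, -0.6, -0.02, 0, 0], [0, 0, 0, -0.6, -0.04, 0, 0], [0, 0, 0, -0.6, -0.04, 0, 0], [0, 0, 0, -0.6, -0.04, 0, 0], [0, 0, 0, -0.6, -0.04, 0, 0], [0, 0, 0, -0.6, -0.04, 0, 0], [0, 0, 0, -0.6, -0.04, 0, 0]]}' 
python3 inch.py '{"steps":[[0, 0, 0, -0.6, -0.04, 0, 0], [0, 0, 0, -0.6, -0.04, 0, 0], [0, 0, 0, -0.6, -0.02, 0, 0], [0, 0, 0, -0.6, -0.02, 0, 0], [0, 0, 0, -0.6, -0.02, 0, 0], [0, 0, 0, -0.6, -0.02, 0, 0], [0, 0, 0, -0.4, 0, 0, 0], [0, 0, 0, 0, 0, 0, 0]]}' 
python3 d.py 0.4247 -0.214 0.2013 1.409
```

```text
time: 6.0
position: [0.466, -0.012, 0.2436]
tool_rot: [-3.139, 0.001, 1.408]
force: [0.5, -0.3, -2.7]
gripper_width: 0.0117
grip_force: 40.0
time: 6.8
position: [0.4252, -0.2092, 0.2434]
tool_rot: [-3.139, 0.001, 1.404]
force: [-0.3, -0.1, -3.3]
gripper_width: 0.0116
grip_force: 40.0
rot [-0.0026  0.0005 -0.0051] shift [-0.0048  0.0004  0.0421] F [-0.3 -0.1 -3.3] t 6.8
```

```bash

python3 inch.py '{"steps":[[0, 0, 0, -0.04, 0, 0.4, 0], [0, 0, -0.003, -0.04, 0, 0.4, 0], [0, 0, 0, 0, 0, 0.04, 0], [0, 0, 0, 0, 0, 0, 0], [0, 0, 0, 0, 0, 0, 0], [0, 0, 0, 0, 0, 0, 0]]}' 
python3 d.py 0.4247 -0.214 0.2013 1.409
python3 - <<'E'
from rig import manip
import cv2,numpy as np
t=manip.camera("top")[...,::-1];s=manip.camera("scene")[...,::-1]
cv2.imwrite("pics/t1.png",t);cv2.imwrite("pics/s1.png",s)
f=lambda im,x,y,w,h,k:cv2.resize(im[y:y+h,x:x+w],None,fx=k,fy=k,interpolation=cv2.INTER_CUBIC)
cv2.imwrite("pics/d.png",np.hstack([f(t,370,170,133,150,3),f(s,330,140,133,150,3)]))
E
```

```text
time: 7.4
position: [0.4272, -0.2099, 0.2033]
tool_rot: [3.14, 0.0, 1.412]
force: [0.4, -1.1, -3.6]
gripper_width: 0.0119
grip_force: 40.0
rot [0.0011 0.0003 0.0032] shift [-0.0045 -0.0018  0.002 ] F [ 0.4 -1.1 -3.6] t 7.4
```

View pics/d.png

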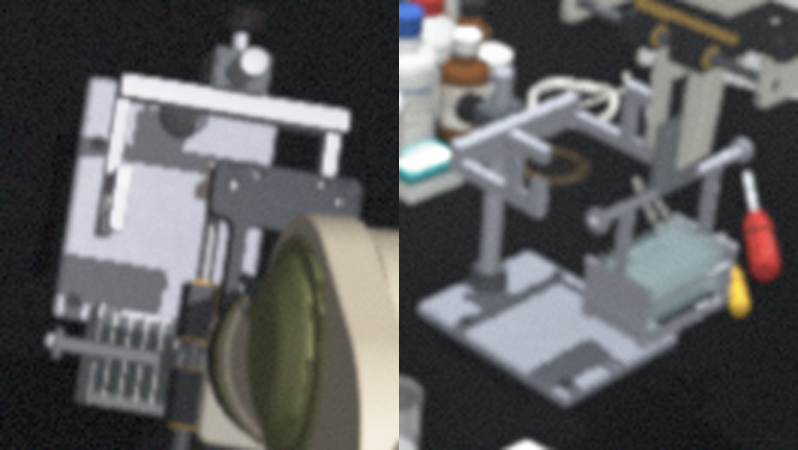

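The top view shows the rod in front of the hooks, with its left end at about (387,284). In the scene view the rod ends are at (396,214) and (444,191). I'll check these against the predicted positions, then touch the roof from above to measure the crosshead height.

```bash
python3 - <<'E'
from fit import *
p=[.4272,-.2099,-.159]
for n,y in (("top",.084),("scene",.084),("scene",-.084)): print(n,proj(n,W(p,[0,y,.1835])).round(1))
E
python3 inch.py '{"steps":[[0, 0, 0, 0, 0, -0.4, 0], [0, 0, 0, 0, 0, -0.4, 0], [0, 0, 0, -0.04, 0.2, 0, 0], [0, 0, 0, -0.04, 0.4, 0, 0], [0, 0, 0, -0.02, 0.4, 0, 0], [0, 0, 0, 0, 0.4, 0, 0], [0, 0, 0, 0, 0.2, 0, 0], [0, 0, 0, 0, 0, 0, 0]]}' 
python3 d.py 0.5086 -0.2277 0.2253 1.409
```

```text
top [385.2 282.7]
scene [393.6 214.3]
scene [445.5 188.9]
time: 8.3
position: [0.5061, -0.2275, 0.2417]
tool_rot: [-3.141, -0.001, 1.412]
force: [0.5, -0.0, -3.3]
gripper_width: 0.0117
grip_force: 40.0
rot [-0.0001 -0.0007  0.0034] shift [0.0001 0.0025 0.0164] F [ 0.5 -0.  -3.3] t 8.3
```

```bash

python3 inch.py '{"steps":[[0, 0, 0, 0, 0, 0.1, 0], [0, 0, 0, 0, 0, 0.08, 0], [0, 0, 0, 0, 0, 0, 0], [0, 0, 0, 0, 0, 0, 0]]}' 
python3 inch.py '{"steps":[[0, 0, 0, 0, 0, 0.04, 0], [0, 0, 0, 0, 0, 0, 0], [0, 0, 0, 0, 0, 0, 0]]}' 
python3 inch.py '{"steps":[[0, 0, 0, 0, 0, 0.04, 0], [0, 0, 0, 0, 0, 0, 0], [0, 0, 0, 0, 0, 0, 0]]}' 
python3 inch.py '{"steps":[[0, 0, 0, 0, 0, 0.02, 0], [0, 0, 0, 0, 0, 0, 0], [0, 0, 0, 0, 0, 0, 0]]}' | egrep 'pos|for'
```

```text
time: 8.7
position: [0.5044, -0.2276, 0.2335]
tool_rot: [-3.141, 0.0, 1.412]
force: [-0.2, 0.9, -4.1]
gripper_width: 0.0122
grip_force: 40.0
time: 9.0
position: [0.5049, -0.2276, 0.2317]
tool_rot: [3.142, 0.0, 1.412]
force: [-0.6, -0.4, -2.6]
gripper_width: 0.0119
grip_force: 40.0
time: 9.3
position: [0.5049, -0.2276, 0.2295]
tool_rot: [-3.141, 0.0, 1.412]
force: [-0.3, 0.2, -3.1]
gripper_width: 0.0117
grip_force: 40.0
position: [0.5049, -0.2276, 0.2286]
force: [0.0, 0.6, -3.2]
grip_force: 40.0
```

```bash

for i in 1; do python3 inch.py '{"steps":[[0, 0, 0, 0, 0, 0.02, 0], [0, 0, 0, 0, 0, 0, 0], [0, 0, 0, 0, 0, 0, 0]]}' | egrep 'pos|force'; done
python3 inch.py '{"steps":[[0, 0, 0, 0, 0, 0.02, 0], [0, 0, 0, 0, 0, 0, 0], [0, 0, 0, 0, 0, 0, 0]]}' | egrep 'pos|^force'
python3 inch.py '{"steps":[[0, 0, 0, 0, 0, 0.02, 0], [0, 0, 0, 0, 0, 0, 0], [0, 0, 0, 0, 0, 0, 0]]}' | egrep 'pos|^force'
```

```text
position: [0.505, -0.2276, 0.2276]
force: [-0.4, -0.4, -2.2]
grip_force: 40.0
position: [0.5051, -0.2276, 0.2272]
force: [-1.9, 0.6, 5.5]
position: [0.5051, -0.2276, 0.2271]
force: [-5.1, 2.1, 14.2]
```

Contact came at TCP z ≈ 0.2273. That puts the seat at TCP z 0.1833 and the mouth middle at 0.2033, about 2 mm above the vision estimate. Now I'll lift off, back out and come down to the mouth height.

```bash

python3 inch.py '{"steps":[[0, 0, 0, 0, 0, -0.2, 0], [0, 0, 0, 0, 0, -0.16, 0], [0, 0, 0, 0, -0.2, 0, 0], [0, 0, 0, 0, -0.4, 0, 0], [0, 0, 0, 0, -0.3, 0, 0], [0, 0, 0, 0, -0.1, 0, 0], [0, 0, 0, 0, 0, 0, 0], [0, 0, 0, 0, 0, 0, 0]]}' 
python3 d.py 0.4593 -0.2196 0.2033 1.409
```

```text
time: 11.3
position: [0.4562, -0.2198, 0.2438]
tool_rot: [3.141, 0.0, 1.412]
force: [0.9, 0.4, -2.9]
gripper_width: 0.0116
grip_force: 40.0
rot [0.001  0.     0.0027] shift [0.0007 0.003  0.0405] F [ 0.9  0.4 -2.9] t 11.3
```

```bash

python3 inch.py '{"steps":[[0, 0, 0.003, 0, 0, 0.2, 0], [0, 0, 0, 0, 0, 0.3, 0], [0, 0, 0, 0, 0, 0.2, 0], [0, 0, 0, 0, 0, 0.1, 0], [0, 0, 0, 0, 0, 0, 0], [0, 0, 0, 0, 0, 0, 0]]}' 
python3 d.py 0.4593 -0.2196 0.2033 1.409
```

```text
time: 11.9
position: [0.4559, -0.2196, 0.2036]
tool_rot: [3.142, -0.0, 1.409]
force: [-0.0, 0.4, -2.6]
gripper_width: 0.012
grip_force: 40.0
rot [ 0.     -0.0001  0.    ] shift [0.0005 0.0034 0.0003] F [-0.   0.4 -2.6] t 11.9
```

```bash

python3 inch.py '{"steps":[[0, 0, 0, 0, 0.2, 0, 0], [0, 0, 0, 0, 0.2, 0, 0], [0, 0, 0, 0, 0.1, 0, 0], [0, 0, 0, 0, 0, 0, 0], [0, 0, 0, 0, 0, 0, 0]]}' | egrep 'pos|^force'
python3 inch.py '{"steps":[[0, 0, 0, 0, 0.1, 0, 0], [0, 0, 0, 0, 0.1, 0, 0], [0, 0, 0, 0, 0.1, 0, 0], [0, 0, 0, 0, 0.1, 0, 0], [0, 0, 0, 0, 0, 0, 0], [0, 0, 0, 0, 0, 0, 0]]}' | egrep 'pos|^force'
python3 d.py 0.5086 -0.2277 0.2033 1.409
```

```text
position: [0.4802, -0.2236, 0.2035]
force: [-0.2, -0.1, -2.7]
position: [0.5, -0.2268, 0.2035]
force: [0.2, 0.9, -3.8]
rot [-0.0003 -0.0001 -0.0001] shift [0.0005 0.0086 0.0002] F [ 0.2  0.9 -3.8] t 13.0
```

```bash

python3 inch.py '{"steps":[[0, 0, 0, 0, 0.08, 0, 0], [0, 0, 0, 0, 0.06, 0, 0], [0, 0, 0, 0, 0, 0, 0], [0, 0, 0, 0, 0, 0, 0]]}' | egrep 'pos|^force'
python3 inch.py '{"steps":[[0, 0, 0, 0, 0.03, 0, 0], [0, 0, 0, 0, 0, 0, 0], [0, 0, 0, 0, 0, 0, 0]]}' | egrep 'pos|^force'
python3 inch.py '{"steps":[[0, 0, 0, 0, 0.03, 0, 0], [0, 0, 0, 0, 0, 0, 0], [0, 0, 0, 0, 0, 0, 0]]}' | egrep 'pos|^force'
```

```text
position: [0.5069, -0.228, 0.2035]
force: [-0.2, 0.5, -2.9]
position: [0.5083, -0.2283, 0.2036]
force: [0.2, -0.3, -3.0]
position: [0.5099, -0.2285, 0.2036]
force: [0.7, 0.1, -3.5]
```

```bash

python3 inch.py '{"steps":[[0, 0, 0, 0, 0.02, 0, 0], [0, 0, 0, 0, 0, 0, 0], [0, 0, 0, 0, 0, 0, 0]]}' | egrep 'pos|^force'
python3 inch.py '{"steps":[[0, 0, 0, 0, 0.02, 0, 0], [0, 0, 0, 0, 0, 0, 0], [0, 0, 0, 0, 0, 0, 0]]}' | egrep 'pos|^force'
python3 inch.py '{"steps":[[0, 0, 0, 0, 0.02, 0, 0], [0, 0, 0, 0, 0, 0, 0], [0, 0, 0, 0, 0, 0, 0]]}' | egrep 'pos|^force'; python3 -c "
from rig import manip;print(manip.observe()['torque'])"
```

```text
position: [0.5109, -0.2287, 0.2036]
force: [-0.7, -0.3, -3.4]
position: [0.5115, -0.2288, 0.2035]
force: [-1.1, 0.4, -2.9]
position: [0.5116, -0.2289, 0.2034]
force: [-5.6, 0.9, -0.6]
[0.22339429 1.26755865 0.07842971]
```

Back-wall contact came at x ≈ 0.5114. I'll back off to the throat centre at x ≈ 0.5094 and lower.

```bash

python3 inch.py '{"steps":[[0, 0, 0, 0, -0.06, 0, 0], [0, 0, 0, 0, 0, 0, 0], [0, 0, 0, 0, 0, 0, 0]]}' | egrep 'pos|^force'
python3 inch.py '{"steps":[[0, 0, 0, 0, 0, 0.08, 0], [0, 0, 0, 0, 0, 0.08, 0], [0, 0, 0, 0, 0, 0, 0], [0, 0, 0, 0, 0, 0, 0]]}' | egrep 'pos|^force'
python3 inch.py '{"steps":[[0, 0, 0, 0, 0, 0.06, 0], [0, 0, 0, 0, 0, 0.06, 0], [0, 0, 0, 0, 0, 0, 0], [0, 0, 0, 0, 0, 0, 0]]}' | egrep 'pos|^force'
```

```text
position: [0.5104, -0.2286, 0.2038]
force: [-0.5, -0.1, -3.2]
position: [0.5099, -0.2285, 0.1953]
force: [-1.0, -1.0, -4.1]
position: [0.5099, -0.2285, 0.1895]
force: [-0.3, -0.5, -3.3]
```

```bash

python3 inch.py '{"steps":[[0, 0, 0, 0, 0, 0.04, 0], [0, 0, 0, 0, 0, 0.04, 0], [0, 0, 0, 0, 0, 0, 0], [0, 0, 0, 0, 0, 0, 0]]}' | egrep 'pos|^force'
python3 inch.py '{"steps":[[0, 0, 0, 0, 0, 0.02, 0], [0, 0, 0, 0, 0, 0, 0], [0, 0, 0, 0, 0, 0, 0]]}' | egrep 'pos|^force'
python3 inch.py '{"steps":[[0, 0, 0, 0, 0, 0.02, 0], [0, 0, 0, 0, 0, 0, 0], [0, 0, 0, 0, 0, 0, 0]]}' | egrep 'pos|^force'
```

```text
position: [0.5098, -0.2285, 0.1855]
force: [0.1, -0.2, -2.9]
position: [0.5099, -0.2285, 0.1846]
force: [-0.2, 0.1, -3.0]
position: [0.5098, -0.2285, 0.1835]
force: [-0.9, -0.8, -2.4]
```

```bash

python3 inch.py '{"steps":[[0, 0, 0, 0, 0, 0.014, 0], [0, 0, 0, 0, 0, 0, 0], [0, 0, 0, 0, 0, 0, 0]]}' | egrep 'pos|^force'
python3 inch.py '{"steps":[[0, 0, 0, 0, 0, 0.01, 0], [0, 0, 0, 0, 0, 0, 0], [0, 0, 0, 0, 0, 0, 0]]}' | egrep 'pos|^force'
python3 - <<'E'
from rig import manip
import cv2,numpy as np
t=manip.camera("top")[...,::-1];s=manip.camera("scene")[...,::-1]
f=lambda im,x,y,w,h,k:cv2.resize(im[y:y+h,x:x+w],None,fx=k,fy=k,interpolation=cv2.INTER_CUBIC)
cv2.imwrite("pics/e.png",np.hstack([f(t,370,170,133,150,3),f(s,330,140,133,150,3)]))
E
```

```text
position: [0.5099, -0.2286, 0.1833]
force: [-1.6, -1.0, 2.9]
position: [0.51, -0.2286, 0.1832]
force: [-3.4, 0.7, 9.4]
```

View pics/e.png

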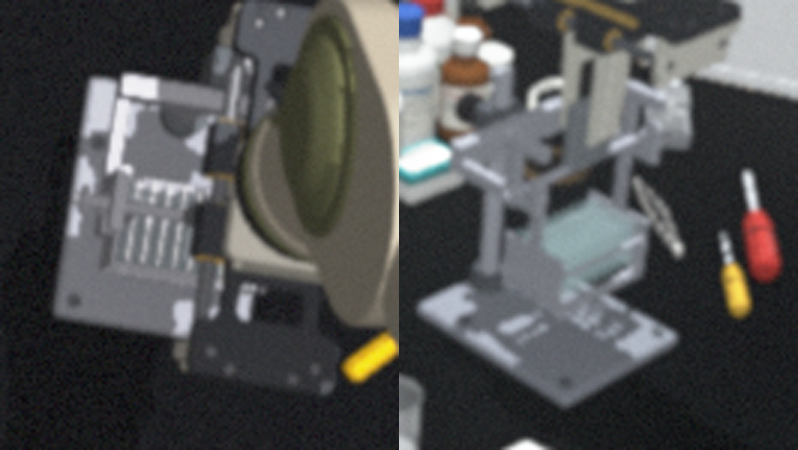

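Floor contact came at TCP z 0.1833, exactly as predicted, and the picture shows the rod inside both hooks under the roofs. I'll relieve the pressing force, open gently and rise.

```bash

python3 inch.py '{"steps":[[0, 0, 0, 0, 0, -0.016, 0], [0, 0, 0, 0, 0, 0, 0], [0, 0, 0, 0, 0, 0, 0]]}' 5 | egrep 'pos|^force|grip'
python3 inch.py '{"steps":[[0, 0, 0, 0, 0, 0, 0.013], [0, 0, 0, 0, 0, 0, 0.014], [0, 0, 0, 0, 0, 0, 0.016], [0, 0, 0, 0, 0, 0, 0.02], [0, 0, 0, 0, 0, 0, 0.025], [0, 0, 0, 0, 0, 0, 0.03], [0, 0, 0, 0, 0, 0, 0.03], [0, 0, 0, 0, 0, 0, 0.03]]}'
python3 inch.py '{"steps":[[0, 0, 0, 0, 0, -0.1, 0.03], [0, 0, 0, 0, 0, -0.2, 0.03], [0, 0, 0, 0, 0, -0.4, 0.03], [0, 0, 0, 0, 0, -0.6, 0.03], [0, 0, 0, 0, 0, -0.8, 0.03], [0, 0, 0, 0, 0, -0.6, 0.03], [0, 0, 0, 0, 0, 0, 0.03]]}'
```

```text
position: [0.51, -0.2286, 0.1832]
force: [-0.5, 0.9, 3.4]
gripper_width: 0.0118
grip_force: 5.0
time: 18.8
position: [0.5099, -0.2285, 0.1832]
tool_rot: [3.142, 0.0, 1.409]
force: [1.0, 0.3, 0.6]
gripper_width: 0.0301
grip_force: 0.0
time: 19.5
position: [0.5118, -0.2287, 0.3233]
tool_rot: [3.134, 0.002, 1.409]
force: [0.5, 0.5, 0.4]
gripper_width: 0.0301
grip_force: 0.0
```

Now I'll clear the arm sideways and higher, let the rack settle, and check.

```bash

python3 inch.py '{"steps":[[0, 0, 0, -0.6, 0, -0.6, 0.03], [0, 0, 0, -0.8, 0, -0.6, 0.03], [0, 0, 0, -0.8, 0, 0, 0.03], [0, 0, 0, -0.8, 0, 0, 0.03], [0, 0, 0, -0.8, 0, 0, 0.03], [0, 0, 0, -0.6, 0, 0, 0.03], [0, 0, 0, 0, 0, 0, 0.03], [0, 0, 0, 0, 0, 0, 0.03]]}' | egrep 'time|pos'
python3 inch.py '{"steps":[[0, 0, 0, 0, 0, 0, 0.03], [0, 0, 0, 0, 0, 0, 0.03], [0, 0, 0, 0, 0, 0, 0.03], [0, 0, 0, 0, 0, 0, 0.03], [0, 0, 0, 0, 0, 0, 0.03], [0, 0, 0, 0, 0, 0, 0.03], [0, 0, 0, 0, 0, 0, 0.03], [0, 0, 0, 0, 0, 0, 0.03]]}' | egrep 'time|pos'
python3 - <<'E'
from rig import manip
import cv2,numpy as np
t=manip.camera("top")[...,::-1];s=manip.camera("scene")[...,::-1]
f=lambda im,x,y,w,h,k:cv2.resize(im[y:y+h,x:x+w],None,fx=k,fy=k,interpolation=cv2.INTER_CUBIC)
cv2.imwrite("pics/f.png",np.hstack([f(t,290,170,210,150,1.9)[:285],f(s,320,140,133,95,3)]))
t2=manip.camera("scene")[...,::-1]; print(np.abs(t2.astype(int)-s)[140:290,330:463].mean())
E
```

```text
time: 20.3
position: [0.4741, -0.4455, 0.3776]
time: 21.1
position: [0.4744, -0.4457, 0.3782]
2.5030242272347536
```

View pics/f.png

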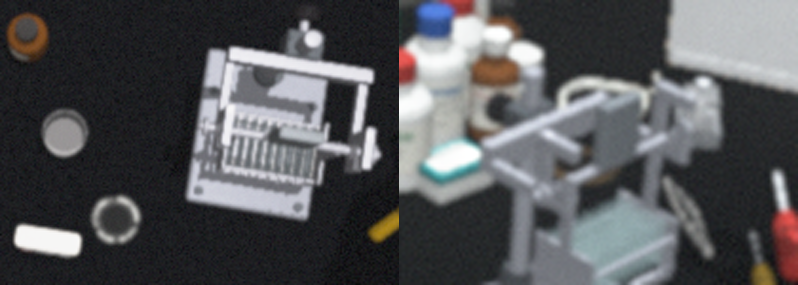

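The rack hangs level in both hooks with the rod under the roofs, and the bottle, beaker and timer have not moved. I'll hand it in.

```bash
python3 -c "
from rig import manip;print(manip.job_done())"
```

```text
the job is handed in; nothing more can be done
None
```

The rack hangs by its rod in both hook throats, level and let go, with the bottle, beaker and timer left where they stood; I handed the job in at about 21 s of the 53 s allowed, and no verdict came back.

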